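# Take the inside depth of a safety-capped bottle

## Robot

A 6-joint arm with a two-finger parallel gripper is mounted at the origin on the work surface. World frame = base frame: x ahead of the robot, y to its left, z up, the work surface at z = 0. Lengths are in m, angles in degrees, forces in N, time in s.
With the tool pointing down it reaches from about 0.25 to 0.775 m from the base axis. Payload 4 kg.
Tool frame: the origin (TCP) lies midway between the tips of the shut fingers; the grasp point (between the pads) lies 19 mm behind it; z points along the fingers, y is the direction in which the jaws open and shut (so a half turn about z gives the same grasp; the last joint's range is limited). The gripper opens to 94 mm and grips with 3 to 60 N. Pads are 16 mm wide; open, the fingers measure 119 mm over their backs; the gripper's body (75 mm by 177 mm) begins 78 mm behind the grasp point.
Start: joints at [-76.667, 4.996, 78.535, -0, 96.463, -5.907], TCP at [0.181, -0.519, 0.206] pointing down, gripper open.
Joint ranges: [-177.83, 177.83], [-43.37, 116.18], [15.69, 146.23], [-61.86, 241.86], [9.47, 152.12], [-147.06, 147.06]. Speed limits (degrees/s): [159.86, 159.86, 180, 180, 180, 180].

## Interface

Orientations are given as a 3x3 rotation matrix whose columns are the frame's x, y, z axes.
In Python, from plant import ctrl gives the robot as it stands.
- The arm moves only by the tool move_arm, never from a script. Its argument "motion" is a list of rows, each an object with "travel": the shift along the tool's x, y, z in units of 10 cm (1.0 is 10 cm), a list of three; "twist": the turn, a rotation vector about the tool's x, y, z in units of pi rad (1.0 is pi rad), a list of three; "hand": the closure in counts, from 0 (fully open) to 255 (shut). A call has 1 to 10 rows; each row is the pose to reach, as a shift and turn from the pose commanded when the call began, along the tool's axes at that moment, turning the shorter way round; what a row does not reach only later rows make up. A row lasts 1/12 s, in which the tool goes at most 41.7 mm and 7.16 degrees, less where a joint would pass 70% of its speed; a pose out of reach is approached as far as the arm can. A call with a number of a shift or a turn outside -1 to 1 is refused whole. A call with a gripper value outside its range is refused whole. The fingers move at their own pace and stop on an object; "grip_force" is the grip in N (left out, the last holds). Time passes only in rows, so rows that repeat a pose let the fingers close. It gives the time, the measured TCP pose, the force and the opening at its end, in the units of the state.
- ctrl.get_obs(): the state, without advancing time (a new reading comes with each control period).
- ctrl.grab_frame(name): name is "side" or "top" or "wrist"; returns the picture (480x640x3 uint8, red, green, blue); there is no depth.
- ctrl.camera_model(name): a dict with "intrinsics" (3x3 intrinsics, pixels), "cam_to_world" (4x4, takes a point from camera to world coordinates); the wrist camera has in their place "tool_from_camera" (4x4, takes a point from camera to tool coordinates, whose origin is the TCP and whose axes are the flange's). Camera axes: x right, y down, z forward; pixel columns grow to the right and rows downward; lengths in m; the calibration is good to about 2 mm. A picture is of the moment at which its call begins: read the wrist's pose just before it. camera_model takes no time and is no camera call.
- ctrl.sign_off(): hands the job in, once; it reports no verdict.
Trained networks look in the newest picture that a camera, given by its name, has taken for a name from the list of things; names that differ only in an ending like _2 or _b are one class to them, and where a whole thing is asked for, a point or a joint stands for the part that bears it (a point fixed in the world has none). Each returns a list of dicts, best first, with "p" (0 to 1); they miss things now and then, are a little off and sometimes report something else, mostly with a low value. They report only what shows in the picture. A call takes as long as a camera call. They do not tell look-alikes from the thing itself.
- ctrl.boxes_of(camera, name): "extent" ([left, top, width, height] in pixels, round what is visible of it).
The state is a dict: "time": time; "qpos": joint angles; "qvel": joint speeds; "joint_torque": joint torques, N m; "eef_pos": TCP position; "ee_rot": TCP orientation; "force": force on the tool from outside, world axes, zero at the start; "ft_torque": the same for the moment, N m; "width": finger opening in m.
Only numpy, scipy, OpenCV 4.12 (cv2) and the standard library are available. Lean on these libraries where they do the work, as an engineer would, in place of code of your own. Each camera call takes 0.05 s, during which the arm holds its last target. There are 200 camera calls.

## Task

Find the inside depth of the square bottle held in the steel caddy, so that a dispenser tube can be cut for it: press its safety cap firmly down, turn it anticlockwise while pressed, lift it off and set it in the steel tray. Then take the depth gauge from the rack by its handle, lower it upright into the bottle's mouth until the stop collar sits on the rim and the rod, pushed on gently, bottoms out; hold it there for a full second. Hang the gauge back in its rack hole by the stop collar without shifting the collar on the rod, and leave the other things on the bench where they are.

Things in the scene. Friction and masses are not known exactly. Their poses are not given: they have to be found in the camera images.
- bottle_rim (a point): middle of the open mouth, at rim height, of a square white wide-mouth bottle (64 mm square, rim 120 mm above the bench) fixed upright in a steel caddy. Neck bore 22 mm, neck 27 mm across outside, with three hooked lugs under the cap; neck begins 94 mm above the bench, shoulder 85 mm. z up, x and y square to the bottle's sides
- bottle_floor (a point): middle of the bottle's inside floor, a flat floor 55 mm square. The floor's thickness differs from bottle to bottle: it lies 96 to 108 mm below the rim
- cap_center (a point): centre, half-way up, of the black ribbed push-and-turn cap on that bottle: 43 mm across, 29 mm high, 30 g; point 14.5 mm above its lower edge and 14.5 mm below its top; z up through its top, x along the bottle's x when locked. Locked, its lower edge is 104 mm above the bench. Lift it 25 mm or more to clear the neck
- tray: open steel instrument tray, fixed, 150 mm (its x) by 130 mm (its y), 18 mm high, floor and walls 2 mm thick; origin under its middle, on the bench
- rod_grip (a point): middle of the depth gauge's aluminium handle: upright cylinder 16 mm across and 40 mm high at the top of a 6 mm steel rod, 155 mm above the rod's tip; z up along the rod. The handle's lower end is 135 mm above the tip
- rod_tip (a point): middle of the flat lower end of the gauge's 6 mm rod
- stop_face (a point): middle of the underside of the gauge's stop collar: steel flange 34 mm across and 3 mm thick with a 20 mm hub above it, 17 mm high in all. The collar grips the rod by friction: about 5 N shifts it along the rod, less leaves it where it is; z up along the rod. The whole gauge weighs about 90 g
- rod (a joint): how far the rod's tip stands out below the underside of the stop collar, in m (range 0 to 0.116); starts well short of the bottle's depth
- rack_hole (a point): middle, at the top face, of the 19 mm hole in the steel test-tube rack from which the gauge hangs by its stop collar, rod free below: the end hole of the row on the rack's -x side. x across the rack, z up. The rack runs along y from 26 mm behind the hole (-y) to 228 mm ahead of it (+y)
- dishes: stack of three glass Petri dishes, 90 mm across and 49 mm high, a bystander; origin under its middle
- lamp: squat glass spirit lamp, 80 mm across and 90 mm high, a bystander; origin under its middle
- flask: conical glass flask with a paper stopper, 80 mm across and 122 mm high, a bystander; origin under its middle
- jar: round glass jar with a glass stopper, 68 mm across and 129 mm high, a bystander; origin under its middle
- beaker: glass beaker, 68 mm across and 85 mm high, a bystander; origin under its middle
- spare_bottle: smaller square white bottle, 56 mm square and 97 mm high with a plain low cap, loose on the bench, not the one to measure, a bystander; origin under its middle
- dispenser: bottle-top dispenser, 52 mm across and 138 mm high with a bent spout, standing on the bench, a bystander; origin under its middle
- gauge: the whole depth gauge (stop collar, rod and handle); origin as stop_face, in the middle of the collar's underside
- cap: the whole cap; origin in the middle of its lower edge. It is sprung and must be pressed down at least 5 mm (about 13 N; full travel 8 mm, about 17 N) and kept down while it is turned anticlockwise seen from above; after 40 to 82 degrees (aim at 60) from its start it comes straight up off the neck. Not pressed, or lifted too early, it stays locked
- bottle: the bottle with its caddy (86 mm square foot, sides 37 mm high), fixed to the bench; origin on the bench under the bottle's middle
- rack: steel test-tube rack, fixed, 80 mm (x) by 254 mm (y) by 124 mm; top face 120 mm, rack floor 5 mm above the bench; origin under its middle. Stoppered tubes stand in it 100 mm and more from the gauge hole, up to 168 mm above the bench
There are look-alikes about, which are no part of the job. There is more than one size of the tray; the job needs the larger. There is more than one size of the cap; the one meant has the size given above.

How it is judged:
By the outcome, as a careful person would: the job done as asked, in the order asked, and still so for the second after the job is handed in, with the robot touching nothing.
It also fails if it takes over 72 s, if anything falls off the work surface, if the arm or the gripper's body presses on something with over 40 N, if the wrist force passes 120 N, or if a joint passes its speed limit or range.

## Working session

There is one attempt and no reset: what is moved stays moved. The work goes in short steps, Python scripts to look and compute and a tool call to move; the robot and the scene stay as the last step left them, time stands still between calls to the robot, and variables do not carry over. Pictures are saved under pics/ and viewed, about 8 in all and at most 12, crops included, and the job is handed in when it is done.

Besides the shell and the picture viewer there is one more tool, called by a JSON object that holds its "fn" and its "kwargs". move_arm: Moves the arm, as the interface text tells. Shifts and turns lie within -1 to 1; 1 stands for 10 cm of shift or pi rad of turn. Its arguments: {"type":"object","properties":{"motion":{"type":"array","items":{"type":"object","properties":{"travel":{"type":"array","items":{"type":"number","minimum":-1,"maximum":1}},"twist":{"type":"array","items":{"type":"number","minimum":-1,"maximum":1}},"hand":{"type":"number"}}}},"grip_force":{"type":"number"}},"required":["motion"]}

```bash
ls; mkdir -p pics
cat > h.py <<'E'
import numpy as np, cv2
from plant import ctrl
def K(n): 
    m=ctrl.camera_model(n); o=ctrl.get_obs()
    if n=='wrist':
        T=np.eye(4);T[:3,:3]=np.array(o['ee_rot']);T[:3,3]=o['eef_pos']
        return np.array(m['intrinsics']),T@np.array(m['tool_from_camera'])
    return np.array(m['intrinsics']),np.array(m['cam_to_world'])
def ray(n,u,v,z,kt=None):
    k,T=kt or K(n); d=T[:3,:3]@np.linalg.solve(k,[u,v,1.]); c=T[:3,3]
    return c+d*(z-c[2])/d[2]
def proj(n,p,kt=None):
    k,T=kt or K(n); q=k@(T[:3,:3].T@(np.array(p)-T[:3,3])); return q[:2]/q[2]
def save(n,f):
    im=np.array(ctrl.grab_frame(n)); cv2.imwrite('pics/'+f,im[:,:,::-1]); return im
E
python3 - <<'E'
from h import *
a=save('top','top0.png');b=save('side','side0.png')
cv2.imwrite('pics/w0.png',a[:,:,::-1])
np.set_printoptions(precision=3,suppress=True)
for n in ['top','side']: print(n,*K(n))
print(ctrl.get_obs())
for n in ['cap_center','bottle_rim','tray','rod_grip','stop_face','rack','cap','gauge','spare_bottle','lamp','flask','jar','beaker','dispenser','dishes','bottle','rack_hole']:
  for c in ['top','side']:
    try: print(n,c,[(np.round(d['extent']).astype(int).tolist(),round(d['p'],2)) for d in ctrl.boxes_of(c,n)][:4])
    except Exception as e: print(n,c,e)
E
```

```text
pics
top [[499.609   0.    324.263]
 [  0.    499.609 243.537]
 [  0.      0.      1.   ]] [[-0.02  -0.991  0.135  0.363]
 [-0.999  0.024  0.025 -0.063]
 [-0.028 -0.135 -0.99   1.426]
 [ 0.     0.     0.     1.   ]]
side [[464.462   0.    318.752]
 [  0.    464.462 238.93 ]
 [  0.      0.      1.   ]] [[-0.959 -0.162  0.233  0.305]
 [-0.284  0.522 -0.805  0.786]
 [ 0.009 -0.837 -0.546  0.726]
 [ 0.     0.     0.     1.   ]]
{'time': 0.1, 'qpos': array([-76.669,   5.036,  78.616,   0.   ,  96.461,  -5.906]), 'qvel': array([-0.039, -0.04 , -0.187,  0.024,  0.028,  0.025]), 'joint_torque': array([  0.003, -34.125, -30.33 ,   0.072,   0.03 ,  -0.   ]), 'eef_pos': array([ 0.181, -0.519,  0.204]), 'ee_rot': array([[ 0.944,  0.329, -0.   ],
       [ 0.329, -0.944,  0.002],
       [ 0.   , -0.002, -1.   ]]), 'force': array([ 0.172, -0.503, -0.301]), 'ft_torque': array([-0.011,  0.005,  0.006]), 'width': 0.09387380717411652}
cap_center top [([308, 270, 18, 21], 0.87), ([312, 221, 16, 24], 0.49)]
cap_center side [([338, 291, 26, 31], 0.8), ([291, 248, 22, 21], 0.54), ([179, 315, 89, 165], 0.37
[... 1229 characters left out ...]
68], 0.68)]
jar top [([330, 145, 24, 38], 0.87), ([402, 254, 53, 55], 0.51)]
jar side [([219, 221, 28, 50], 0.94), ([348, 226, 62, 35], 0.67)]
beaker top [([460, 208, 29, 27], 0.84)]
beaker side [([329, 184, 16, 31], 0.63), ([290, 248, 23, 20], 0.47)]
dispenser top [([282, 156, 22, 26], 0.87), ([332, 146, 24, 36], 0.17)]
dispenser side [([195, 252, 30, 56], 0.89)]
dishes top [([385, 188, 32, 38], 0.75), ([304, 222, 33, 36], 0.22)]
dishes side [([282, 220, 37, 31], 0.9), ([240, 272, 21, 65], 0.63)]
bottle top [([301, 220, 39, 34], 0.63), ([216, 213, 21, 18], 0.17)]
bottle side [([347, 225, 61, 35], 0.53)]
rack_hole top [([144, 204, 106, 54], 0.92)]
rack_hole side [([179, 317, 93, 162], 0.69)]
```

View pics/top0.png

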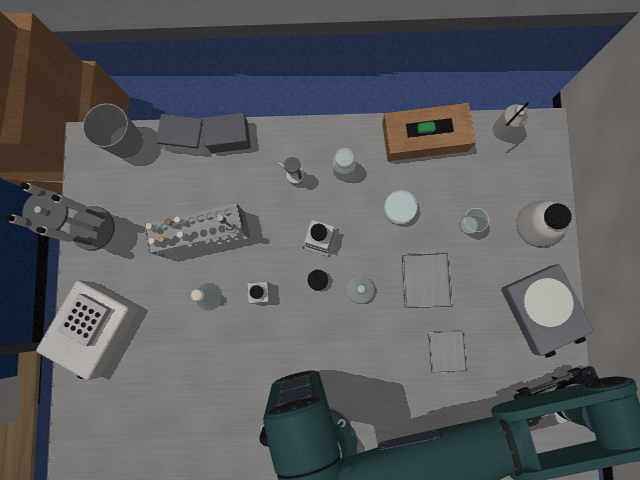

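View pics/side0.png

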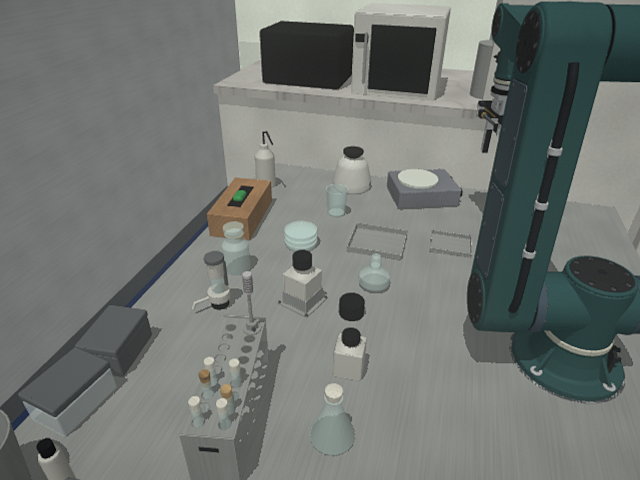

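The top view shows the capped bottle at about (319,232). A loose look-alike cap is at (318,280), the large tray at (427,280) and the small tray at (447,352). The gauge stands at the right end of the rack, about (222,217). The side view agrees: gauge handle at (248,282), cap at (302,260).

Run:
```python
from h import *
np.set_printoptions(precision=3,suppress=True)
a=cv2.imread('pics/top0.png');b=cv2.imread('pics/side0.png')
c=lambda im,x,y,w,h,s:cv2.resize(im[y:y+h,x:x+w],None,fx=s,fy=s,interpolation=2)
A=c(a,140,190,120,75,5); B=c(a,290,205,100,100,4);C=c(b,175,235,180,130,4)
out=np.zeros((600,800,3),np.uint8)
A=c(a,140,195,110,65,4);out[:260,:440]=A
B=c(a,295,205,90,65,4);out[:260,440:800]=B
C=c(b,225,240,110,85,4);out[260:600,:440]=C
D=c(a,395,245,90,85,4);out[260:600,440:800]=D
cv2.imwrite('pics/crop0.png',out)
def tri(pt,ps):
    A=np.zeros((3,3));B=np.zeros(3)
    for n,p in(('top',pt),('side',ps)):
        k,T=K(n);d=T[:3,:3]@np.linalg.solve(k,[*p,1.]);d/=np.linalg.norm(d);M=np.eye(3)-np.outer(d,d);A+=M;B+=M@T[:3,3]
    return np.linalg.solve(A,B)
print('cap',ray('top',318.5,231.5,.133),ray('side',303,256,.133))
for p in [(403,254),(449,253),(452,306),(404,307)]: print('tray',ray('top',*p,.018))
for z in (.12,.15,.2): print('gauge top',z,ray('top',221,217,z),ray('side',248,282,z))
for n,p,q in [('lamp',(360,290),(375,275)),('loosecap',(318,280),(352,306)),('spare',(258,292),(350,350)),('disp',(293,170),(213,280)),('jar',(345,163),(235,245)),('dishes',(401,207),(300,236)),('flask',(205,295),(333,420)),('beaker',(474,222),(337,200))]: print(n,ray('top',*p,.05),tri(p,q))
for p in [(146,225),(240,205),(248,240),(155,257)]: print('rack',ray('top',*p,.12))
```

```text
cap [ 0.572 -0.015  0.133] [ 0.571 -0.01   0.133]
tray [ 0.521 -0.249  0.018]
tray [ 0.52  -0.378  0.018]
tray [ 0.372 -0.378  0.018]
tray [ 0.372 -0.245  0.018]
gauge top 0.12 [0.62  0.245 0.12 ] [0.657 0.095 0.12 ]
gauge top 0.15 [0.614 0.238 0.15 ] [0.639 0.13  0.15 ]
gauge top 0.2 [0.604 0.226 0.2  ] [0.61  0.187 0.2  ]
lamp [ 0.421 -0.123  0.05 ] [ 0.422 -0.124  0.03 ]
loosecap [ 0.451 -0.008  0.05 ] [ 0.453 -0.007  0.02 ]
spare [0.421 0.158 0.05 ] [0.421 0.157 0.054]
disp [0.764 0.057 0.05 ] [0.761 0.056 0.071]
jar [ 0.781 -0.091  0.05 ] [ 0.776 -0.09   0.07 ]
dishes [ 0.649 -0.244  0.05 ] [ 0.656 -0.248  0.023]
flask [0.416 0.304 0.05 ] [0.415 0.307 0.04 ]
beaker [ 0.602 -0.444  0.05 ] [ 0.603 -0.446  0.044]
rack [0.603 0.447 0.12 ]
rack [0.651 0.194 0.12 ]
rack [0.556 0.173 0.12 ]
rack [0.517 0.421 0.12 ]
```

View pics/crop0.png

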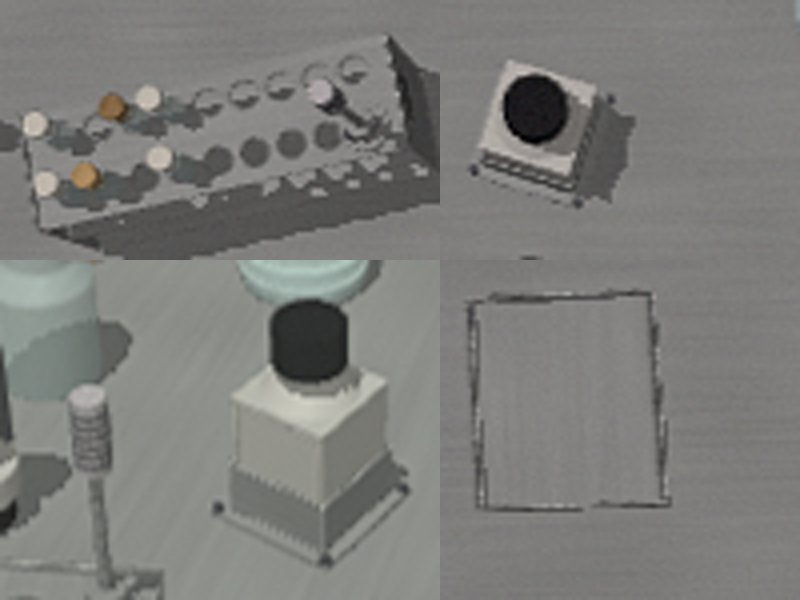

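The crop shows the gauge in the end hole of the robot-side row: handle top at about top (220,218) and side (247,272). The cap is centred at top (319,231), and the bottle is yawed about -20°. I'll move over the bottle.

{"fn": "move_arm", "kwargs": {"motion": [{"travel": [0.9, -0.58, -0.1], "twist": [0, 0, 0], "hand": 0}, {"travel": [0.9, -0.58, -0.1], "twist": [0, 0, 0], "hand": 0}, {"travel": [0.9, -0.58, -0.1], "twist": [0, 0, 0], "hand": 0}]}}

```text
time: 2.05
eef_pos: [0.2486, -0.4327, 0.2159]
ee_rot: [[0.944, 0.33, 0.001], [0.33, -0.944, 0.001], [0.002, -0.0, -1.0]]
force: [0.2, -0.6, 0.7]
width: 0.0936
```

{"fn": "move_arm", "kwargs": {"motion": [{"travel": [0.9, -0.58, -0.1], "twist": [0, 0, 0], "hand": 0}, {"travel": [0.9, -0.58, -0.1], "twist": [0, 0, 0], "hand": 0}, {"travel": [0.9, -0.58, -0.1], "twist": [0, 0, 0], "hand": 0}]}}

```text
time: 2.3
eef_pos: [0.3147, -0.3478, 0.2263]
ee_rot: [[0.943, 0.332, 0.002], [0.332, -0.943, -0.0], [0.002, 0.001, -1.0]]
force: [0.3, 0.2, -0.0]
width: 0.0941
```

{"fn": "move_arm", "kwargs": {"motion": [{"travel": [0.9, -0.58, -0.1], "twist": [0, 0, 0], "hand": 0}, {"travel": [0.9, -0.58, -0.1], "twist": [0, 0, 0], "hand": 0}, {"travel": [0.9, -0.58, -0.1], "twist": [0, 0, 0], "hand": 0}]}}

```text
time: 2.55
eef_pos: [0.3806, -0.2632, 0.2363]
ee_rot: [[0.943, 0.332, 0.002], [0.332, -0.943, 0.0], [0.002, 0.0, -1.0]]
force: [0.9, 0.7, -0.5]
width: 0.0941
```

{"fn": "move_arm", "kwargs": {"motion": [{"travel": [0.9, -0.58, -0.1], "twist": [0, 0, 0], "hand": 0}, {"travel": [0.9, -0.58, -0.1], "twist": [0, 0, 0], "hand": 0}, {"travel": [0.9, -0.58, -0.1], "twist": [0, 0, 0], "hand": 0}]}}

```text
time: 2.8
eef_pos: [0.4465, -0.1786, 0.2462]
ee_rot: [[0.943, 0.332, 0.002], [0.332, -0.943, 0.001], [0.002, -0.0, -1.0]]
force: [0.1, -1.4, 1.2]
width: 0.0941
```

{"fn": "move_arm", "kwargs": {"motion": [{"travel": [0.9, -0.58, -0.1], "twist": [0, 0, 0], "hand": 0}, {"travel": [0.9, -0.58, -0.1], "twist": [0, 0, 0], "hand": 0}, {"travel": [0.9, -0.58, -0.1], "twist": [0, 0, 0], "hand": 0}, {"travel": [0.9, -0.58, -0.1], "twist": [0, 0, 0], "hand": 0}]}}

```text
time: 3.13
eef_pos: [0.5128, -0.0934, 0.2556]
ee_rot: [[0.942, 0.335, 0.001], [0.335, -0.942, 0.002], [0.002, -0.001, -1.0]]
force: [-0.7, 0.3, 0.5]
width: 0.094
```

Run:
```python
from h import *
np.set_printoptions(precision=3,suppress=True)
m=ctrl.camera_model('wrist');print(np.array(m['tool_from_camera']),m['intrinsics'][0])
kt=K('wrist');save('wrist','w1.png');o=ctrl.get_obs();print(o['time'],o['eef_pos'],o['ee_rot'],o['qpos'],o['force'])
def tri(pt,ps):
    A=np.zeros((3,3));B=np.zeros(3)
    for n,p in(('top',pt),('side',ps)):
        k,T=K(n);d=T[:3,:3]@np.linalg.solve(k,[*p,1.]);d/=np.linalg.norm(d);M=np.eye(3)-np.outer(d,d);A+=M;B+=M@T[:3,3]
    return np.linalg.solve(A,B)
print('handle top',tri((220.2,218),(247,272.5)))
for n in ['cap','gauge','rod_grip']:
  for d in ctrl.boxes_of('wrist',n)[:3]:
    x,y,w,h=d['extent'];print(n,np.round(d['extent']),d['p'],ray('wrist',x+w/2,y+h/2,.133,kt))
```

```text
[[-0.001 -0.959 -0.284  0.083]
 [ 1.    -0.001  0.    -0.001]
 [-0.    -0.284  0.959 -0.178]
 [ 0.     0.     0.     1.   ]] [414.886   0.    312.767]
3.1833 [ 0.511 -0.095  0.255] [[ 0.943  0.333 -0.   ]
 [ 0.333 -0.943 -0.   ]
 [-0.     0.    -1.   ]] [-16.811   0.951  77.154  -0.007 101.902  53.709] [-0.052 -0.409 -0.066]
handle top [0.594 0.217 0.247]
cap [206.  84.  67.  67.] 0.89 [ 0.575 -0.017  0.133]
cap [180. 199.  66.  62.] 0.56 [ 0.49  -0.021  0.133]
```

View pics/w1.png

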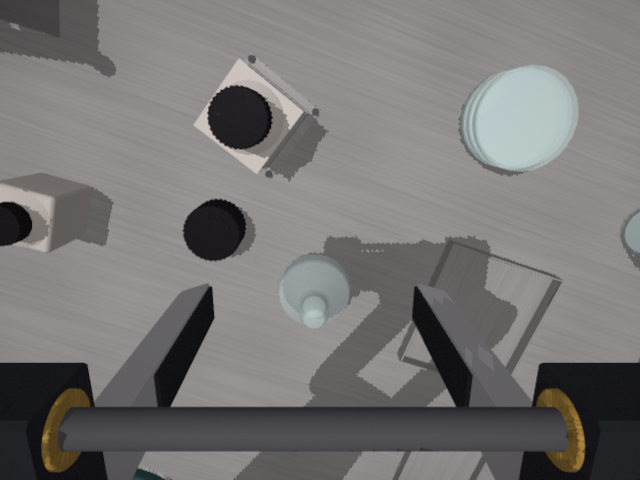

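The wrist view shows the target cap on its caddied bottle at (239,117) and the loose cap at (214,230). It agrees with the top view to about 3 mm. I'll move above the cap and check from near.

{"fn": "move_arm", "kwargs": {"motion": [{"travel": [0.85, -0.54, 0.5], "twist": [0, 0, 0], "hand": 0}, {"travel": [0.85, -0.54, 0.5], "twist": [0, 0, 0], "hand": 0}, {"travel": [0.85, -0.54, 0.5], "twist": [0, 0, 0], "hand": 0}, {"travel": [0.85, -0.54, 0.5], "twist": [0, 0, 0], "hand": 0}, {"travel": [0.85, -0.54, 0.5], "twist": [0, 0, 0], "hand": 0}]}}

```text
time: 3.75
eef_pos: [0.5721, -0.0189, 0.204]
ee_rot: [[0.944, 0.329, -0.003], [0.329, -0.944, -0.0], [-0.003, -0.001, -1.0]]
force: [0.8, 0.1, 0.6]
width: 0.094
```

Run:
```python
from h import *
np.set_printoptions(precision=4,suppress=True)
kt=K('wrist');im=save('wrist','w2.png');o=ctrl.get_obs();print(o['time'],o['eef_pos'],o['ee_rot'])
for d in ctrl.boxes_of('wrist','cap')[:3]:
    x,y,w,h=d['extent'];print(np.round(d['extent']),d['p'],ray('wrist',x+w/2,y+h/2,.1185,kt))
def cyl(c):
    a=np.linspace(0,2*np.pi,60);P=[proj('wrist',[c[0]+.0215*np.cos(t),c[1]+.0215*np.sin(t),z],kt) for t in a for z in(.104,.133)]
    P=np.array(P);return P.min(0),P.max(0)-P.min(0),P.mean(0)
print(cyl([.574,-.015]))
P=im.copy()
for z in(.104,.133):
  pts=np.array([proj('wrist',[.574+.0215*np.cos(t),-.015+.0215*np.sin(t),z],kt) for t in np.linspace(0,6.28,60)]).astype(int)
  cv2.polylines(P,[pts],True,(255,0,0))
cv2.imwrite('pics/w2o.png',P[:,:,::-1])
```

```text
3.8 [ 0.5724 -0.0196  0.2054] [[ 0.9446  0.3282 -0.0011]
 [ 0.3282 -0.9446 -0.0009]
 [-0.0013  0.0005 -1.    ]]
[279. 208.  63.  74.] 0.92 [ 0.5735 -0.0161  0.1185]
[227. 289.  67.  70.] 0.87 [ 0.5068 -0.0017  0.1185]
[ 12. 262. 116. 104.] 0.61 [0.4705 0.1262 0.1185]
(array([274.9865, 207.3615]), array([68.1045, 74.6853]), array([309.4081, 243.1486]))
```

View pics/w2o.png

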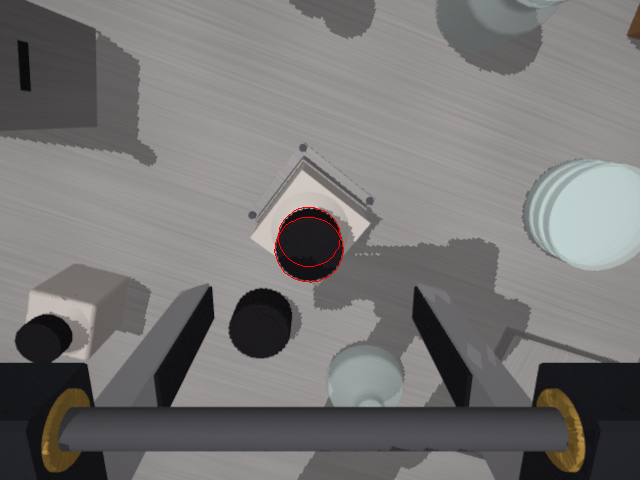

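The predicted cap outline at (0.574,-0.015) fits the cap at (309,244). I'll descend and grip.

{"fn": "move_arm", "kwargs": {"motion": [{"travel": [0.02, -0.02, 0.97], "twist": [0, 0, 0], "hand": 0}, {"travel": [0.02, -0.02, 0.97], "twist": [0, 0, 0], "hand": 0}, {"travel": [0.02, -0.02, 0.97], "twist": [0, 0, 0], "hand": 0}, {"travel": [0.02, -0.02, 0.97], "twist": [0, 0, 0], "hand": 0}, {"travel": [0.02, -0.02, 0.97], "twist": [0, 0, 0], "hand": 0}], "grip_force": 60}}

```text
time: 4.27
eef_pos: [0.5739, -0.0172, 0.1093]
ee_rot: [[0.945, 0.328, 0.001], [0.328, -0.945, -0.001], [0.0, 0.001, -1.0]]
force: [0.2, -0.3, 0.8]
width: 0.094
```

{"fn": "move_arm", "kwargs": {"motion": [{"travel": [0, 0, 0], "twist": [0, 0, 0], "hand": 255}, {"travel": [0, 0, 0], "twist": [0, 0, 0], "hand": 255}, {"travel": [0, 0, 0], "twist": [0, 0, 0], "hand": 255}, {"travel": [0, 0, 0], "twist": [0, 0, 0], "hand": 255}, {"travel": [0, 0, 0], "twist": [0, 0, 0], "hand": 255}, {"travel": [0, 0, 0], "twist": [0, 0, 0], "hand": 255}]}}

```text
time: 4.77
eef_pos: [0.5745, -0.0156, 0.109]
ee_rot: [[0.944, 0.33, 0.001], [0.33, -0.944, -0.0], [0.001, 0.0, -1.0]]
force: [-0.1, 0.1, -0.1]
width: 0.0574
```

{"fn": "move_arm", "kwargs": {"motion": [{"travel": [0, 0, 0], "twist": [0, 0, 0], "hand": 255}, {"travel": [0, 0, 0], "twist": [0, 0, 0], "hand": 255}, {"travel": [0, 0, 0], "twist": [0, 0, 0], "hand": 255}, {"travel": [0, 0, 0], "twist": [0, 0, 0], "hand": 255}, {"travel": [0, 0, 0], "twist": [0, 0, 0], "hand": 255}]}}

```text
time: 5.18
eef_pos: [0.5742, -0.0156, 0.1084]
ee_rot: [[0.944, 0.33, -0.0], [0.33, -0.944, 0.0], [-0.0, -0.0, -1.0]]
force: [0.1, -0.7, 0.7]
width: 0.042
```

{"fn": "move_arm", "kwargs": {"motion": [{"travel": [0, 0, 0.02], "twist": [0, 0, 0], "hand": 255}, {"travel": [0, 0, 0.04], "twist": [0, 0, 0], "hand": 255}, {"travel": [0, 0, 0.06], "twist": [0, 0, 0], "hand": 255}, {"travel": [0, 0, 0.07], "twist": [0, 0, 0], "hand": 255}, {"travel": [0, 0, 0.07], "twist": [0, 0, 0], "hand": 255}, {"travel": [0, 0, 0.07], "twist": [0, 0, 0], "hand": 255}]}}

```text
time: 5.68
eef_pos: [0.5743, -0.0156, 0.1046]
ee_rot: [[0.944, 0.33, 0.002], [0.33, -0.944, -0.0], [0.001, 0.001, -1.0]]
force: [-5.3, 0.3, 11.5]
width: 0.0419
```

{"fn": "move_arm", "kwargs": {"motion": [{"travel": [0, 0, 0.02], "twist": [0, 0, 0], "hand": 255}, {"travel": [0, 0, 0.04], "twist": [0, 0, 0], "hand": 255}, {"travel": [0, 0, 0.05], "twist": [0, 0, 0], "hand": 255}, {"travel": [0, 0, 0.05], "twist": [0, 0, 0], "hand": 255}, {"travel": [0, 0, 0.05], "twist": [0, 0, 0], "hand": 255}]}}

```text
time: 6.1
eef_pos: [0.5744, -0.0156, 0.1009]
ee_rot: [[0.944, 0.33, 0.002], [0.33, -0.944, -0.0], [0.002, 0.001, -1.0]]
force: [-6.8, 1.3, 16.0]
width: 0.0419
```

{"fn": "move_arm", "kwargs": {"motion": [{"travel": [0, 0, 0], "twist": [0, 0, -0.035], "hand": 255}, {"travel": [0, 0, 0], "twist": [0, 0, -0.07], "hand": 255}, {"travel": [0, 0, 0], "twist": [0, 0, -0.105], "hand": 255}, {"travel": [0, 0, 0], "twist": [0, 0, -0.14], "hand": 255}, {"travel": [0, 0, 0], "twist": [0, 0, -0.175], "hand": 255}, {"travel": [0, 0, 0], "twist": [0, 0, -0.21], "hand": 255}, {"travel": [0, 0, 0], "twist": [0, 0, -0.245], "hand": 255}, {"travel": [0, 0, 0], "twist": [0, 0, -0.28], "hand": 255}, {"travel": [0, 0, 0], "twist": [0, 0, -0.315], "hand": 255}, {"travel": [0, 0, 0], "twist": [0, 0, -0.34], "hand": 255}]}}

```text
time: 6.93
eef_pos: [0.5752, -0.015, 0.1012]
ee_rot: [[0.161, 0.987, 0.004], [0.987, -0.161, 0.001], [0.001, 0.004, -1.0]]
force: [-4.9, 2.1, 16.0]
width: 0.0419
```

{"fn": "move_arm", "kwargs": {"motion": [{"travel": [0, 0, 0], "twist": [0, 0, 0], "hand": 255}, {"travel": [0, 0, 0], "twist": [0, 0, 0], "hand": 255}]}}

```text
time: 7.1
eef_pos: [0.5752, -0.0151, 0.1012]
ee_rot: [[0.165, 0.986, 0.004], [0.986, -0.165, 0.0], [0.001, 0.004, -1.0]]
force: [-5.7, 3.0, 15.2]
width: 0.0417
```

Run:
```python
from h import *
o=ctrl.get_obs();print(o['time'],o['eef_pos'],o['ft_torque'],o['force'],o['width'],np.degrees(np.arctan2(o['ee_rot'][1,0],o['ee_rot'][0,0])))
```

```text
7.1 [ 0.57520381 -0.01508203  0.10119973] [0.26943317 0.95165297 0.00730718] [-5.69978335  2.96918721 15.19692489] 0.041664735641944964 80.48096421639337
```

{"fn": "move_arm", "kwargs": {"motion": [{"travel": [0, 0, -0.1], "twist": [0, 0, 0], "hand": 255}, {"travel": [0, 0, -0.18], "twist": [0, 0, 0], "hand": 255}, {"travel": [0, 0, -0.25], "twist": [0, 0, 0], "hand": 255}, {"travel": [0, 0, -0.25], "twist": [0, 0, 0], "hand": 255}]}}

```text
time: 7.43
eef_pos: [0.5751, -0.0159, 0.1229]
ee_rot: [[0.166, 0.986, 0.003], [0.986, -0.166, -0.001], [-0.0, 0.003, -1.0]]
force: [0.7, 0.2, 0.5]
width: 0.0419
```

{"fn": "move_arm", "kwargs": {"motion": [{"travel": [0, 0, -0.4], "twist": [0, 0, 0], "hand": 255}, {"travel": [0, 0, -0.8], "twist": [0, 0, 0], "hand": 255}, {"travel": [0, 0, -0.8], "twist": [0, 0, 0], "hand": 255}]}}

```text
time: 7.68
eef_pos: [0.5776, -0.0162, 0.2094]
ee_rot: [[0.166, 0.986, 0.013], [0.986, -0.166, -0.002], [0.0, 0.013, -1.0]]
force: [1.3, 0.1, 1.5]
width: 0.0413
```

{"fn": "move_arm", "kwargs": {"motion": [{"travel": [-0.35, -0.09, 0], "twist": [0, 0, 0], "hand": 255}, {"travel": [-0.7, -0.18, 0], "twist": [0, 0, 0], "hand": 255}, {"travel": [-1.0, -0.26, 0], "twist": [0, 0, 0], "hand": 255}]}}

```text
time: 7.93
eef_pos: [0.5312, -0.1111, 0.2005]
ee_rot: [[0.165, 0.986, -0.001], [0.986, -0.165, -0.001], [-0.001, -0.001, -1.0]]
force: [0.6, -0.4, -0.8]
width: 0.0417
```

{"fn": "move_arm", "kwargs": {"motion": [{"travel": [-0.35, -0.09, 0], "twist": [0, 0, 0], "hand": 255}, {"travel": [-0.7, -0.18, 0], "twist": [0, 0, 0], "hand": 255}, {"travel": [-1.0, -0.26, 0], "twist": [0, 0, 0], "hand": 255}]}}

```text
time: 8.18
eef_pos: [0.4884, -0.2061, 0.2003]
ee_rot: [[0.167, 0.986, -0.001], [0.986, -0.167, -0.0], [-0.0, -0.001, -1.0]]
force: [0.5, -0.7, -0.1]
width: 0.0418
```

{"fn": "move_arm", "kwargs": {"motion": [{"travel": [-0.35, -0.09, 0], "twist": [0, 0, 0], "hand": 255}, {"travel": [-0.7, -0.18, 0], "twist": [0, 0, 0], "hand": 255}, {"travel": [-1.0, -0.26, 0], "twist": [0, 0, 0], "hand": 255}, {"travel": [-1.0, -0.26, 0], "twist": [0, 0, 0], "hand": 255}, {"travel": [-1.0, -0.26, 0], "twist": [0, 0, 0], "hand": 255}]}}

```text
time: 8.6
eef_pos: [0.4465, -0.2997, 0.2002]
ee_rot: [[0.17, 0.986, -0.001], [0.986, -0.17, 0.001], [0.001, -0.001, -1.0]]
force: [-0.3, 0.2, -0.4]
width: 0.0419
```

Run:
```python
from h import *
o=ctrl.get_obs();print(o['time'],o['eef_pos'],o['force'],o['width'])
im=save('wrist','w3.png');a=save('top','t3.png')
cv2.imwrite('pics/c3.png',np.hstack([cv2.resize(im[:,:,::-1],None,fx=.8,fy=.8),cv2.resize(a[190:390,300:530,::-1],(280,384))]))
```

```text
8.6 [ 0.44651352 -0.29974735  0.20019969] [-0.30611985  0.24971921 -0.3511493 ] 0.041947903261750005
```

View pics/c3.png

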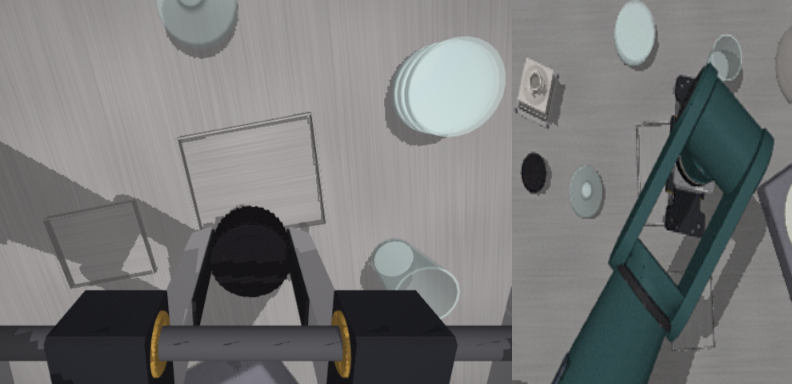

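The cap is held between the fingers above the large tray, and the bottle mouth is open. I'll lower it.

{"fn": "move_arm", "kwargs": {"motion": [{"travel": [-0.12, 0, 0.4], "twist": [0, 0, 0], "hand": 255}, {"travel": [-0.12, 0, 0.8], "twist": [0, 0, 0], "hand": 255}, {"travel": [-0.12, 0, 1.0], "twist": [0, 0, 0], "hand": 255}]}}

```text
time: 8.95
eef_pos: [0.4443, -0.3077, 0.0967]
ee_rot: [[0.164, 0.986, -0.004], [0.986, -0.164, 0.004], [0.003, -0.005, -1.0]]
force: [-1.0, 1.3, -0.7]
width: 0.0417
```

{"fn": "move_arm", "kwargs": {"motion": [{"travel": [0, 0, 0.3], "twist": [0, 0, 0], "hand": 255}, {"travel": [0, 0, 0.6], "twist": [0, 0, 0], "hand": 255}, {"travel": [0, 0, 0.8], "twist": [0, 0, 0], "hand": 255}, {"travel": [0, 0, 0.9], "twist": [0, 0, 0], "hand": 255}, {"travel": [0, 0, 0.93], "twist": [0, 0, 0], "hand": 255}, {"travel": [0, 0, 0.94], "twist": [0, 0, 0], "hand": 255}, {"travel": [0, 0, 0.94], "twist": [0, 0, 0], "hand": 255}]}}

```text
time: 9.53
eef_pos: [0.4466, -0.3107, 0.0088]
ee_rot: [[0.165, 0.986, 0.002], [0.986, -0.165, -0.002], [-0.001, 0.002, -1.0]]
force: [-0.8, -0.4, -0.4]
width: 0.0417
```

{"fn": "move_arm", "kwargs": {"motion": [{"travel": [0, 0, 0], "twist": [0, 0, 0], "hand": 255}, {"travel": [0, 0, 0.01], "twist": [0, 0, 0], "hand": 255}, {"travel": [0, 0, 0.01], "twist": [0, 0, 0], "hand": 255}]}}

```text
time: 9.78
eef_pos: [0.4461, -0.3109, 0.0076]
ee_rot: [[0.166, 0.986, 0.002], [0.986, -0.166, -0.001], [-0.001, 0.002, -1.0]]
force: [-0.4, -0.2, -2.3]
width: 0.0412
```

{"fn": "move_arm", "kwargs": {"motion": [{"travel": [0, 0, 0.01], "twist": [0, 0, 0], "hand": 255}, {"travel": [0, 0, 0.02], "twist": [0, 0, 0], "hand": 255}, {"travel": [0, 0, 0.02], "twist": [0, 0, 0], "hand": 255}]}}

```text
time: 10.03
eef_pos: [0.446, -0.3109, 0.0063]
ee_rot: [[0.166, 0.986, 0.001], [0.986, -0.166, -0.001], [-0.001, 0.001, -1.0]]
force: [-0.8, 0.8, 6.0]
width: 0.042
```

Contact at 6 N, so I'll release, rise and head for the gauge.

{"fn": "move_arm", "kwargs": {"motion": [{"travel": [0, 0, 0], "twist": [0, 0, 0], "hand": 80}, {"travel": [0, 0, 0], "twist": [0, 0, 0], "hand": 80}, {"travel": [0, 0, 0], "twist": [0, 0, 0], "hand": 80}, {"travel": [0, 0, 0], "twist": [0, 0, 0], "hand": 80}, {"travel": [0, 0, -0.1], "twist": [0, 0, 0], "hand": 80}, {"travel": [0, 0, -0.5], "twist": [0, 0, 0], "hand": 80}, {"travel": [0, 0, -1.0], "twist": [0, 0, 0], "hand": 80}]}}

```text
time: 10.62
eef_pos: [0.4436, -0.3088, 0.0946]
ee_rot: [[0.166, 0.986, -0.006], [0.986, -0.166, 0.005], [0.004, -0.006, -1.0]]
force: [0.8, 0.0, -0.1]
width: 0.0647
```

{"fn": "move_arm", "kwargs": {"motion": [{"travel": [0, 0, -0.4], "twist": [0, 0, 0], "hand": 80}, {"travel": [0, 0, -0.8], "twist": [0, 0, 0], "hand": 80}, {"travel": [0, 0, -1.0], "twist": [0, 0, 0], "hand": 80}]}}

```text
time: 10.87
eef_pos: [0.447, -0.3116, 0.2033]
ee_rot: [[0.166, 0.986, 0.007], [0.986, -0.166, -0.006], [-0.005, 0.008, -1.0]]
force: [0.2, -0.5, 0.6]
width: 0.0649
```

{"fn": "move_arm", "kwargs": {"motion": [{"travel": [0, 0, -0.4], "twist": [0, 0, 0], "hand": 0}, {"travel": [0, 0, -0.8], "twist": [0, 0, 0], "hand": 0}, {"travel": [0, 0, -1.0], "twist": [0, 0, 0], "hand": 0}, {"travel": [0, 0, -1.0], "twist": [0, 0, 0], "hand": 0}]}}

```text
time: 11.2
eef_pos: [0.4469, -0.3116, 0.304]
ee_rot: [[0.166, 0.986, 0.01], [0.986, -0.166, -0.009], [-0.007, 0.011, -1.0]]
force: [0.0, -0.6, 0.8]
width: 0.0876
```

Run:
```python
from h import *
np.set_printoptions(precision=4,suppress=True)
kt=K('wrist');o=ctrl.get_obs();print(o['time'],o['eef_pos'],o['ee_rot'],o['qpos'],o['width'])
im=save('wrist','w4.png')
for d in ctrl.boxes_of('wrist','cap')[:3]:
    x,y,w,h=d['extent'];print(np.round(d['extent']),d['p'],ray('wrist',x+w/2,y+h/2,.016,kt))
```

```text
11.2 [ 0.4469 -0.3116  0.304 ] [[ 0.1661  0.9861  0.0098]
 [ 0.9861 -0.166  -0.0085]
 [-0.0068  0.0111 -0.9999]] [-40.845    3.8739  68.6504  -0.0024 106.7317 -31.287 ] 0.08763447178278545
[289. 173.  38.  45.] 0.86 [ 0.4444 -0.313   0.016 ]
```

The cap rests in the tray at (0.444,-0.313). Next I'll approach the gauge.

{"fn": "move_arm", "kwargs": {"motion": [{"travel": [0.4, 0.07, 0], "twist": [0, 0, 0], "hand": 0}, {"travel": [0.8, 0.14, 0], "twist": [0, 0, 0], "hand": 0}, {"travel": [0.86, 0.15, 0], "twist": [0, 0, 0], "hand": 0}]}}

```text
time: 11.55
eef_pos: [0.4751, -0.2231, 0.2939]
ee_rot: [[0.161, 0.987, -0.003], [0.987, -0.161, 0.005], [0.005, -0.003, -1.0]]
force: [-0.0, 0.2, -1.0]
width: 0.0939
```

{"fn": "move_arm", "kwargs": {"motion": [{"travel": [0.4, 0.07, 0], "twist": [0, 0, 0], "hand": 0}, {"travel": [0.8, 0.14, 0], "twist": [0, 0, 0], "hand": 0}, {"travel": [0.86, 0.15, 0], "twist": [0, 0, 0], "hand": 0}]}}

```text
time: 11.8
eef_pos: [0.5041, -0.1407, 0.2939]
ee_rot: [[0.16, 0.987, -0.003], [0.987, -0.16, 0.004], [0.004, -0.004, -1.0]]
force: [0.4, 0.2, 0.1]
width: 0.094
```

{"fn": "move_arm", "kwargs": {"motion": [{"travel": [0.4, 0.07, 0], "twist": [0, 0, 0], "hand": 0}, {"travel": [0.8, 0.14, 0], "twist": [0, 0, 0], "hand": 0}, {"travel": [0.86, 0.15, 0], "twist": [0, 0, 0], "hand": 0}]}}

```text
time: 12.05
eef_pos: [0.5331, -0.0588, 0.2938]
ee_rot: [[0.16, 0.987, -0.003], [0.987, -0.16, 0.003], [0.003, -0.004, -1.0]]
force: [-0.7, -1.1, -0.3]
width: 0.094
```

{"fn": "move_arm", "kwargs": {"motion": [{"travel": [0.4, 0.07, 0], "twist": [0, 0, 0], "hand": 0}, {"travel": [0.8, 0.14, 0], "twist": [0, 0, 0], "hand": 0}, {"travel": [0.86, 0.15, 0], "twist": [0, 0, 0], "hand": 0}]}}

```text
time: 12.3
eef_pos: [0.5621, 0.0231, 0.2936]
ee_rot: [[0.161, 0.987, -0.004], [0.987, -0.161, 0.002], [0.002, -0.004, -1.0]]
force: [-1.3, -0.1, -0.8]
width: 0.0939
```

{"fn": "move_arm", "kwargs": {"motion": [{"travel": [0.4, 0.07, 0], "twist": [0, 0, 0], "hand": 0}, {"travel": [0.8, 0.14, 0], "twist": [0, 0, 0], "hand": 0}, {"travel": [0.86, 0.15, 0], "twist": [0, 0, 0], "hand": 0}, {"travel": [0.86, 0.15, 0], "twist": [0, 0, 0], "hand": 0}, {"travel": [0.86, 0.15, 0], "twist": [0, 0, 0], "hand": 0}]}}

```text
time: 12.72
eef_pos: [0.5905, 0.1, 0.2948]
ee_rot: [[0.166, 0.986, -0.003], [0.986, -0.166, -0.002], [-0.002, -0.002, -1.0]]
force: [-0.5, -0.1, 0.3]
width: 0.0939
```

Run:
```python
from h import *
np.set_printoptions(precision=4,suppress=True)
kt=K('wrist');o=ctrl.get_obs();print(o['time'],o['eef_pos'],o['ee_rot'],o['qpos'],o['width'])
im=save('wrist','w5.png')
for n,z in (('rod_grip',.227),('gauge',.227),('bottle_rim',.12)):
  for d in ctrl.boxes_of('wrist',n)[:3]:
    x,y,w,h=d['extent'];print(n,np.round(d['extent']),d['p'],ray('wrist',x+w/2,y+h/2,z,kt))
print([proj('wrist',p,kt) for p in ([.594,.217,.247],[.594,.217,.12])])
```

```text
12.7167 [0.5905 0.1    0.2948] [[ 0.1662  0.9861 -0.0027]
 [ 0.9861 -0.1662 -0.0016]
 [-0.002  -0.0024 -1.    ]] [  4.2402  11.5855  61.062   -0.0835 107.5117  13.7819] 0.09385149306689453
rod_grip [264.  30.  40.  45.] 0.79 [0.5944 0.2192 0.227 ]
gauge [268.  28.  48.  64.] 0.66 [0.5981 0.2142 0.227 ]
gauge [276. 251.  83.  99.] 0.55 [0.5879 0.0707 0.227 ]
gauge [181. 358.  65.  49.] 0.31 [0.5072 0.0212 0.227 ]
bottle_rim [276. 252.  80.  99.] 0.75 [0.5792 0.0217 0.12  ]
[array([281.1032,  50.9021]), array([293.2341,  75.5016])]
```

View pics/w5.png

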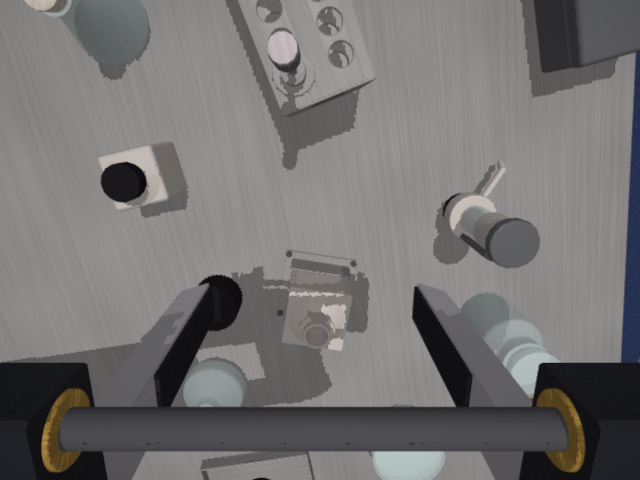

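The wrist view shows the gauge handle top at about (283,45), its collar at about (294,76) and the open bottle mouth at (317,330). I'll work out the positions.

Run:
```python
from h import *
np.set_printoptions(precision=4,suppress=True)
kt=K('wrist')
print(ray('wrist',294,76,.121,kt),[ray('wrist',283.5,45,z,kt) for z in(.235,.24,.245,.25,.255)])
print('rim',ray('wrist',317,330,.12,kt), proj('wrist',[.5745,-.0153,.12],kt))
im=cv2.imread('pics/w5.png')
for c,g in (([.595,.217],'handle'),):
  for z,r in((.121,.017),(.247,.008),(.207,.008)):
    pts=np.array([proj('wrist',[c[0]+r*np.cos(t),c[1]+r*np.sin(t),z],kt) for t in np.linspace(0,6.28,40)]);cv2.polylines(im,[(pts*16).astype(int)],True,(0,0,255),1,cv2.LINE_AA,4)
for r in(.011,.0135):
    pts=np.array([proj('wrist',[.5745+r*np.cos(t),-.0153+r*np.sin(t),.12],kt) for t in np.linspace(0,6.28,40)]);cv2.polylines(im,[(pts*16).astype(int)],True,(0,0,255),1,cv2.LINE_AA,4)
A=cv2.resize(im[10:130,220:370],None,fx=4,fy=4);B=cv2.resize(im[280:380,270:370],None,fx=2,fy=2)
o=np.zeros((480,800,3),np.uint8);o[:,:600]=A;o[:200,600:]=B;cv2.imwrite('pics/c5.png',o)
```

```text
[0.5954 0.2161 0.121 ] [array([0.5957, 0.2211, 0.235 ]), array([0.5959, 0.2202, 0.24  ]), array([0.5961, 0.2194, 0.245 ]), array([0.5963, 0.2186, 0.25  ]), array([0.5964, 0.2178, 0.255 ])]
rim [ 0.5759 -0.0094  0.12  ] [316.5432 335.6847]
```

View pics/c5.png

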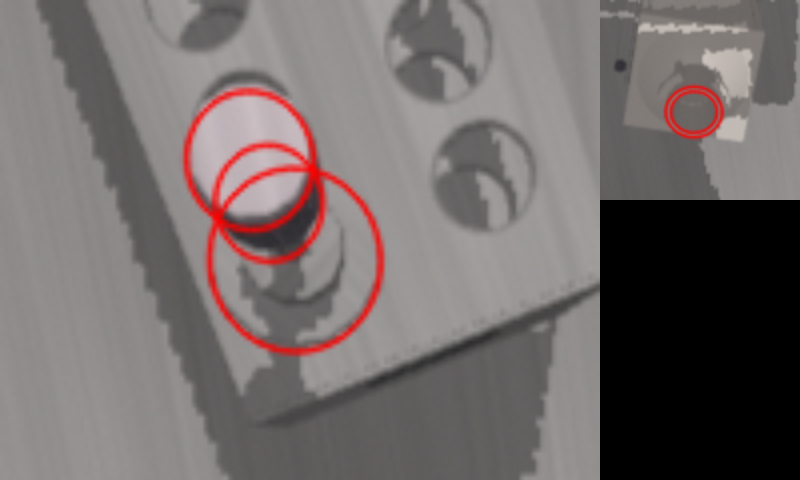

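The overlay fits the handle to about 1.5 mm, and the collar sits over the end hole at about (0.5955,0.217). I'll grasp the handle.

{"fn": "move_arm", "kwargs": {"motion": [{"travel": [0.4, -0.05, 0], "twist": [0, 0, 0], "hand": 0}, {"travel": [0.8, -0.1, 0], "twist": [0, 0, 0], "hand": 0}, {"travel": [1.0, -0.13, 0], "twist": [0, 0, 0], "hand": 0}, {"travel": [1.0, -0.13, 0], "twist": [0, 0, 0], "hand": 0}], "grip_force": 30}}

```text
time: 13.25
eef_pos: [0.5942, 0.2047, 0.2958]
ee_rot: [[0.162, 0.987, -0.0], [0.987, -0.162, 0.001], [0.001, -0.001, -1.0]]
force: [0.1, -0.5, 0.2]
width: 0.0942
```

{"fn": "move_arm", "kwargs": {"motion": [{"travel": [0.17, -0.02, 0], "twist": [0, 0, 0], "hand": 0}, {"travel": [0.17, -0.02, 0.3], "twist": [0, 0, 0], "hand": 0}, {"travel": [0.17, -0.02, 0.6], "twist": [0, 0, 0], "hand": 0}, {"travel": [0.17, -0.02, 0.82], "twist": [0, 0, 0], "hand": 0}, {"travel": [0.17, -0.02, 0.84], "twist": [0, 0, 0], "hand": 0}, {"travel": [0.17, -0.02, 0.84], "twist": [0, 0, 0], "hand": 0}]}}

```text
time: 13.75
eef_pos: [0.5948, 0.2171, 0.2106]
ee_rot: [[0.168, 0.986, -0.004], [0.986, -0.168, -0.002], [-0.002, -0.003, -1.0]]
force: [-0.0, -0.7, 0.7]
width: 0.0936
```

Run:
```python
from h import *
np.set_printoptions(precision=4,suppress=True)
kt=K('wrist');o=ctrl.get_obs();print(o['time'],o['eef_pos'],o['force'],o['width'])
im=save('wrist','w6.png')
for d in ctrl.boxes_of('wrist','rod_grip')[:2]: print(d)
P=im[:,:,::-1].copy()
for r,z in((.008,.247),(.008,.207),(.017,.121)):
    pts=np.array([proj('wrist',[.5955+r*np.cos(t),.2175+r*np.sin(t),z],kt) for t in np.linspace(0,6.28,40)]);cv2.polylines(P,[(pts*16).astype(int)],True,(0,0,255),1,cv2.LINE_AA,4)
cv2.imwrite('pics/w6o.png',P)
```

```text
13.75 [0.5948 0.2171 0.2106] [-0.0016 -0.6753  0.6929] 0.0936315543336167
{'extent': [286.6, 246.7, 49.8, 108.1], 'p': 0.74}
```

View pics/w6o.png

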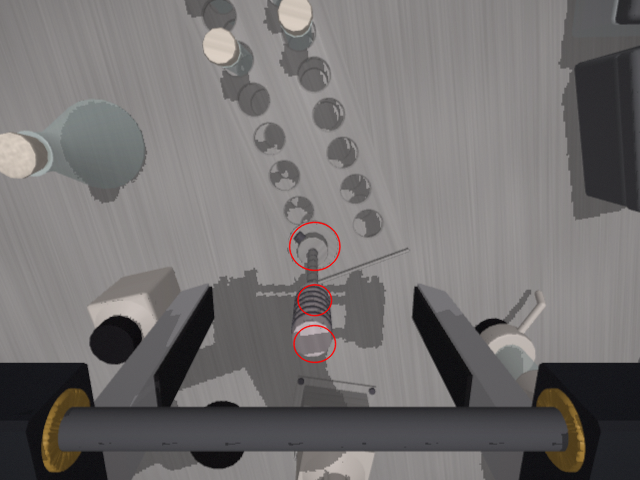

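The handle at (313,320) sits centred between the fingers and matches the overlay. I'll grip and lift.

{"fn": "move_arm", "kwargs": {"motion": [{"travel": [0, 0, 0], "twist": [0, 0, 0], "hand": 255}, {"travel": [0, 0, 0], "twist": [0, 0, 0], "hand": 255}, {"travel": [0, 0, 0], "twist": [0, 0, 0], "hand": 255}, {"travel": [0, 0, 0], "twist": [0, 0, 0], "hand": 255}, {"travel": [0, 0, 0], "twist": [0, 0, 0], "hand": 255}, {"travel": [0, 0, 0], "twist": [0, 0, 0], "hand": 255}, {"travel": [0, 0, 0], "twist": [0, 0, 0], "hand": 255}, {"travel": [0, 0, 0], "twist": [0, 0, 0], "hand": 255}, {"travel": [0, 0, 0], "twist": [0, 0, 0], "hand": 255}, {"travel": [0, 0, 0], "twist": [0, 0, 0], "hand": 255}]}}

```text
time: 14.68
eef_pos: [0.5955, 0.2191, 0.212]
ee_rot: [[0.166, 0.986, -0.0], [0.986, -0.166, -0.0], [-0.0, -0.0, -1.0]]
force: [0.1, -0.0, 0.5]
width: 0.0307
```

{"fn": "move_arm", "kwargs": {"motion": [{"travel": [0, 0, 0], "twist": [0, 0, 0], "hand": 255}, {"travel": [0, 0, 0], "twist": [0, 0, 0], "hand": 255}, {"travel": [0, 0, 0], "twist": [0, 0, 0], "hand": 255}, {"travel": [0, 0, 0], "twist": [0, 0, 0], "hand": 255}, {"travel": [0, 0, -0.1], "twist": [0, 0, 0], "hand": 255}, {"travel": [0, 0, -0.3], "twist": [0, 0, 0], "hand": 255}, {"travel": [0, 0, -0.5], "twist": [0, 0, 0], "hand": 255}, {"travel": [0, 0, -0.7], "twist": [0, 0, 0], "hand": 255}, {"travel": [0, 0, -0.8], "twist": [0, 0, 0], "hand": 255}, {"travel": [0, 0, -0.8], "twist": [0, 0, 0], "hand": 255}]}}

```text
time: 15.52
eef_pos: [0.5965, 0.2193, 0.2962]
ee_rot: [[0.166, 0.986, 0.007], [0.986, -0.166, 0.002], [0.003, 0.006, -1.0]]
force: [0.7, -0.7, -0.4]
width: 0.0154
```

Run:
```python
from h import *
np.set_printoptions(precision=4,suppress=True)
o=ctrl.get_obs();print(o['time'],o['eef_pos'],o['force'],o['width'])
im=save('wrist','w7.png');s=save('side','s7.png');t=save('top','t7.png')
for c in('side','wrist','top'):
  for n in('gauge','stop_face'): print(c,n,[(np.round(d['extent']).tolist(),round(d['p'],2)) for d in ctrl.boxes_of(c,n)[:2]])
p=o['eef_pos'];print('side pred grip',proj('side',[p[0],p[1],p[2]+.019]),'collar',proj('side',[p[0],p[1],p[2]-.0905]),'tip',proj('side',[p[0],p[1],p[2]-.139]))
u=np.zeros((480,800,3),np.uint8);u[:360,:480]=cv2.resize(im[:,:,::-1],(480,360));u[:480,480:]=cv2.resize(s[180:330,190:290,::-1],(320,480),interpolation=2)
cv2.imwrite('pics/c7.png',u)
```

```text
15.5167 [0.5965 0.2193 0.2962] [ 0.6505 -0.7458 -0.397 ] 0.015372558541057298
side gauge [([233.0, 227.0, 21.0, 88.0], 0.65)]
side stop_face [([237.0, 230.0, 21.0, 81.0], 0.94)]
wrist gauge [([287.0, 222.0, 51.0, 140.0], 0.92), ([191.0, 0.0, 192.0, 239.0], 0.72)]
wrist stop_face [([288.0, 225.0, 48.0, 133.0], 0.9), ([192.0, 1.0, 191.0, 240.0], 0.21)]
top gauge [([215.0, 218.0, 16.0, 13.0], 0.63)]
top stop_face [([218.0, 215.0, 14.0, 10.0], 0.68)]
side pred grip [242.2708 239.4117] collar [247.3586 292.1081] tip [249.3788 313.0328]
```

View pics/c7.png

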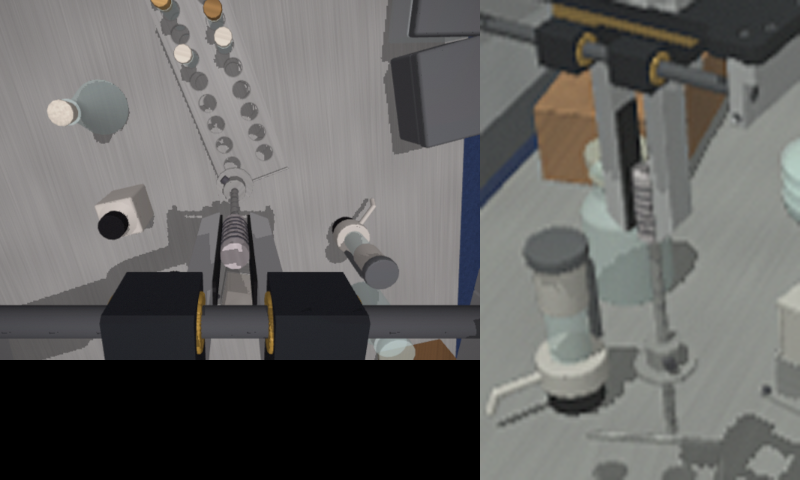

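The gauge is held upright, with its collar at side pixel (248,293) and the tip clear of the rack. I'll carry it over the bottle.

{"fn": "move_arm", "kwargs": {"motion": [{"travel": [-0.2, 0.015, 0], "twist": [0, 0, 0], "hand": 255}, {"travel": [-0.5, 0.036, 0], "twist": [0, 0, 0], "hand": 255}, {"travel": [-0.8, 0.06, 0], "twist": [0, 0, 0], "hand": 255}]}}

```text
time: 16.22
eef_pos: [0.5878, 0.139, 0.2914]
ee_rot: [[0.164, 0.986, -0.001], [0.986, -0.164, -0.0], [-0.0, -0.001, -1.0]]
force: [0.6, -1.1, -0.5]
width: 0.0157
```

{"fn": "move_arm", "kwargs": {"motion": [{"travel": [-0.3, 0.02, 0], "twist": [0, 0, 0], "hand": 255}, {"travel": [-0.6, 0.04, 0], "twist": [0, 0, 0], "hand": 255}, {"travel": [-0.9, 0.065, 0], "twist": [0, 0, 0], "hand": 255}]}}

```text
time: 16.47
eef_pos: [0.5791, 0.0481, 0.2919]
ee_rot: [[0.166, 0.986, -0.0], [0.986, -0.166, -0.0], [-0.0, -0.0, -1.0]]
force: [0.4, -0.2, -0.5]
width: 0.0155
```

{"fn": "move_arm", "kwargs": {"motion": [{"travel": [-0.3, 0.02, 0], "twist": [0, 0, 0], "hand": 255}, {"travel": [-0.5, 0.035, 0], "twist": [0, 0, 0], "hand": 255}, {"travel": [-0.65, 0.045, 0], "twist": [0, 0, 0], "hand": 255}, {"travel": [-0.65, 0.045, 0], "twist": [0, 0, 0], "hand": 255}, {"travel": [-0.65, 0.045, 0], "twist": [0, 0, 0], "hand": 255}, {"travel": [-0.65, 0.045, 0], "twist": [0, 0, 0], "hand": 255}]}}

```text
time: 16.97
eef_pos: [0.5733, -0.0146, 0.292]
ee_rot: [[0.165, 0.986, -0.0], [0.986, -0.165, 0.001], [0.001, -0.0, -1.0]]
force: [0.7, -0.5, -1.3]
width: 0.0157
```

Run:
```python
from h import *
np.set_printoptions(precision=4,suppress=True)
kt=K('wrist');o=ctrl.get_obs();print(o['time'],o['eef_pos'],o['ee_rot'],o['force'],o['width'])
im=save('wrist','w8.png')[:,:,::-1].copy();s=save('side','s8.png')[:,:,::-1].copy();t=save('top','t8.png')
for n in('bottle_rim',):
  for c in ('wrist','side'):
    for d in ctrl.boxes_of(c,n)[:2]: print(c,d)
p=o['eef_pos']
for n,P,k in(('wrist',im,kt),('side',s,None)):
  for r in(.011,.0135):
    pts=np.array([proj(n,[.5747+r*np.cos(t),-.0153+r*np.sin(t),.12],k) for t in np.linspace(0,6.28,40)]);cv2.polylines(P,[(pts*16).astype(int)],True,(0,0,255),1,cv2.LINE_AA,4)
u=np.zeros((600,800,3),np.uint8);u[:,:400]=cv2.resize(im[160:460,210:410],(400,600),interpolation=2);u[:,400:]=cv2.resize(s[180:330,250:350],(400,600),interpolation=2)
cv2.imwrite('pics/c8.png',u)
```

```text
16.9667 [ 0.5733 -0.0146  0.292 ] [[ 0.1654  0.9862 -0.0001]
 [ 0.9862 -0.1654  0.0006]
 [ 0.0006 -0.0002 -1.    ]] [ 0.6935 -0.5465 -1.2598] 0.015684928445388963
wrist {'extent': [269.1, 151.5, 86.4, 94.5], 'p': 0.86}
side {'extent': [278.2, 256.5, 50.6, 61.5], 'p': 0.87}
```

View pics/c8.png

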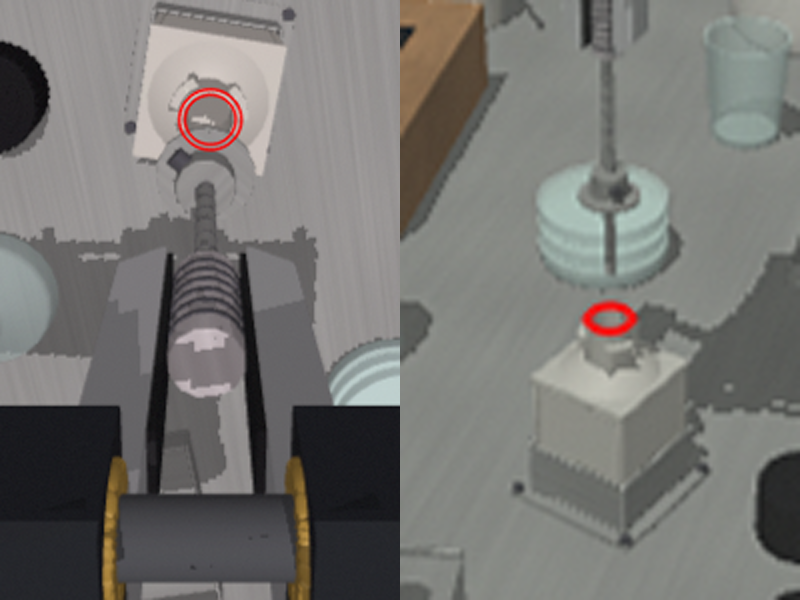

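The side view shows the rod tip right above the rim, and the overlay circle matches the mouth. I'll lower the gauge.

{"fn": "move_arm", "kwargs": {"motion": [{"travel": [0, 0, 0.2], "twist": [0, 0, 0], "hand": 255}, {"travel": [0, 0, 0.4], "twist": [0, 0, 0], "hand": 255}, {"travel": [0, 0, 0.6], "twist": [0, 0, 0], "hand": 255}, {"travel": [0, 0, 0.72], "twist": [0, 0, 0], "hand": 255}, {"travel": [0, 0, 0.75], "twist": [0, 0, 0], "hand": 255}, {"travel": [0, 0, 0.75], "twist": [0, 0, 0], "hand": 255}]}}

```text
time: 17.72
eef_pos: [0.5728, -0.0151, 0.2161]
ee_rot: [[0.166, 0.986, -0.002], [0.986, -0.166, 0.0], [-0.0, -0.002, -1.0]]
force: [0.0, 1.2, -1.0]
width: 0.0156
```

{"fn": "move_arm", "kwargs": {"motion": [{"travel": [0, 0, 0.03], "twist": [0, 0, 0], "hand": 255}, {"travel": [0, 0, 0.06], "twist": [0, 0, 0], "hand": 255}, {"travel": [0, 0, 0.1], "twist": [0, 0, 0], "hand": 255}, {"travel": [0, 0, 0.14], "twist": [0, 0, 0], "hand": 255}, {"travel": [0, 0, 0.17], "twist": [0, 0, 0], "hand": 255}, {"travel": [0, 0, 0.2], "twist": [0, 0, 0], "hand": 255}]}}

```text
time: 18.22
eef_pos: [0.5741, -0.0156, 0.1984]
ee_rot: [[0.166, 0.986, 0.003], [0.986, -0.166, -0.0], [0.0, 0.004, -1.0]]
force: [0.6, -1.3, 5.0]
width: 0.0154
```

The collar has seated and slides at about 5 N. I'll keep pushing.

{"fn": "move_arm", "kwargs": {"motion": [{"travel": [0, 0, 0.04], "twist": [0, 0, 0], "hand": 255}, {"travel": [0, 0, 0.08], "twist": [0, 0, 0], "hand": 255}, {"travel": [0, 0, 0.12], "twist": [0, 0, 0], "hand": 255}, {"travel": [0, 0, 0.16], "twist": [0, 0, 0], "hand": 255}, {"travel": [0, 0, 0.2], "twist": [0, 0, 0], "hand": 255}, {"travel": [0, 0, 0.23], "twist": [0, 0, 0], "hand": 255}]}}

```text
time: 18.72
eef_pos: [0.5737, -0.0156, 0.1737]
ee_rot: [[0.166, 0.986, 0.001], [0.986, -0.166, -0.0], [-0.0, 0.001, -1.0]]
force: [2.5, 0.6, 4.1]
width: 0.0155
```

{"fn": "move_arm", "kwargs": {"motion": [{"travel": [0, 0, 0.02], "twist": [0, 0, 0], "hand": 255}, {"travel": [0, 0, 0.04], "twist": [0, 0, 0], "hand": 255}, {"travel": [0, 0, 0.06], "twist": [0, 0, 0], "hand": 255}, {"travel": [0, 0, 0.06], "twist": [0, 0, 0], "hand": 255}]}}

```text
time: 19.05
eef_pos: [0.5732, -0.0155, 0.1677]
ee_rot: [[0.166, 0.986, -0.0], [0.986, -0.166, -0.0], [-0.0, -0.0, -1.0]]
force: [2.4, 0.0, 2.6]
width: 0.0154
```

{"fn": "move_arm", "kwargs": {"motion": [{"travel": [0, 0, 0.02], "twist": [0, 0, 0], "hand": 255}, {"travel": [0, 0, 0.04], "twist": [0, 0, 0], "hand": 255}]}}

```text
time: 19.22
eef_pos: [0.573, -0.0155, 0.1641]
ee_rot: [[0.166, 0.986, -0.0], [0.986, -0.166, -0.0], [-0.0, -0.0, -1.0]]
force: [1.1, 0.3, 3.9]
width: 0.0154
```

{"fn": "move_arm", "kwargs": {"motion": [{"travel": [0, 0, 0.015], "twist": [0, 0, 0], "hand": 255}, {"travel": [0, 0, 0.03], "twist": [0, 0, 0], "hand": 255}]}}

```text
time: 19.38
eef_pos: [0.573, -0.0155, 0.1609]
ee_rot: [[0.166, 0.986, -0.0], [0.986, -0.166, -0.0], [-0.0, -0.0, -1.0]]
force: [2.0, -0.4, 4.4]
width: 0.0154
```

{"fn": "move_arm", "kwargs": {"motion": [{"travel": [0, 0, 0.015], "twist": [0, 0, 0], "hand": 255}, {"travel": [0, 0, 0.03], "twist": [0, 0, 0], "hand": 255}]}}

```text
time: 19.55
eef_pos: [0.5731, -0.0155, 0.1579]
ee_rot: [[0.166, 0.986, -0.0], [0.986, -0.166, -0.0], [-0.0, -0.0, -1.0]]
force: [1.2, 0.0, 4.1]
width: 0.0152
```

{"fn": "move_arm", "kwargs": {"motion": [{"travel": [0, 0, 0.015], "twist": [0, 0, 0], "hand": 255}, {"travel": [0, 0, 0.03], "twist": [0, 0, 0], "hand": 255}]}}

```text
time: 19.72
eef_pos: [0.5732, -0.0155, 0.1552]
ee_rot: [[0.166, 0.986, -0.0], [0.986, -0.166, -0.0], [-0.0, -0.0, -1.0]]
force: [1.3, -0.7, 11.5]
width: 0.0153
```

The force jumped to 11.5 N, so the rod has bottomed. I'll press 1 mm more to confirm and hold for over a second.

{"fn": "move_arm", "kwargs": {"motion": [{"travel": [0, 0, 0.01], "twist": [0, 0, 0], "hand": 255}, {"travel": [0, 0, 0.01], "twist": [0, 0, 0], "hand": 255}]}}

```text
time: 19.88
eef_pos: [0.5733, -0.0155, 0.1552]
ee_rot: [[0.166, 0.986, 0.001], [0.986, -0.166, -0.0], [-0.0, 0.001, -1.0]]
force: [0.4, 0.8, 8.6]
width: 0.0156
```

{"fn": "move_arm", "kwargs": {"motion": [{"travel": [0, 0, 0], "twist": [0, 0, 0], "hand": 255}, {"travel": [0, 0, 0], "twist": [0, 0, 0], "hand": 255}, {"travel": [0, 0, 0], "twist": [0, 0, 0], "hand": 255}, {"travel": [0, 0, 0], "twist": [0, 0, 0], "hand": 255}, {"travel": [0, 0, 0], "twist": [0, 0, 0], "hand": 255}, {"travel": [0, 0, 0], "twist": [0, 0, 0], "hand": 255}, {"travel": [0, 0, 0], "twist": [0, 0, 0], "hand": 255}, {"travel": [0, 0, 0], "twist": [0, 0, 0], "hand": 255}, {"travel": [0, 0, 0], "twist": [0, 0, 0], "hand": 255}, {"travel": [0, 0, 0], "twist": [0, 0, 0], "hand": 255}]}}

```text
time: 20.72
eef_pos: [0.5733, -0.0155, 0.1552]
ee_rot: [[0.166, 0.986, 0.001], [0.986, -0.166, -0.0], [-0.0, 0.001, -1.0]]
force: [-0.2, 0.3, 8.8]
width: 0.0156
```

{"fn": "move_arm", "kwargs": {"motion": [{"travel": [0, 0, 0], "twist": [0, 0, 0], "hand": 255}, {"travel": [0, 0, 0], "twist": [0, 0, 0], "hand": 255}, {"travel": [0, 0, 0], "twist": [0, 0, 0], "hand": 255}, {"travel": [0, 0, 0], "twist": [0, 0, 0], "hand": 255}, {"travel": [0, 0, 0], "twist": [0, 0, 0], "hand": 255}, {"travel": [0, 0, 0], "twist": [0, 0, 0], "hand": 255}]}}

```text
time: 21.22
eef_pos: [0.5733, -0.0155, 0.1552]
ee_rot: [[0.166, 0.986, 0.001], [0.986, -0.166, -0.0], [-0.0, 0.001, -1.0]]
force: [0.6, 0.3, 7.8]
width: 0.0158
```

The tip did not move while 8–11 N was held for 1.4 s, so it is on the floor. I'll lift straight out and carry the gauge to the rack.

{"fn": "move_arm", "kwargs": {"motion": [{"travel": [0, 0, -0.05], "twist": [0, 0, 0], "hand": 255}, {"travel": [0, 0, -0.2], "twist": [0, 0, 0], "hand": 255}, {"travel": [0, 0, -0.4], "twist": [0, 0, 0], "hand": 255}, {"travel": [0, 0, -0.6], "twist": [0, 0, 0], "hand": 255}, {"travel": [0, 0, -0.8], "twist": [0, 0, 0], "hand": 255}, {"travel": [0, 0, -1.0], "twist": [0, 0, 0], "hand": 255}]}}

```text
time: 21.72
eef_pos: [0.5716, -0.0153, 0.2526]
ee_rot: [[0.166, 0.986, -0.006], [0.986, -0.166, 0.001], [-0.0, -0.006, -1.0]]
force: [-0.5, -0.3, -0.5]
width: 0.0157
```

{"fn": "move_arm", "kwargs": {"motion": [{"travel": [0, 0, -0.2], "twist": [0, 0, 0], "hand": 255}, {"travel": [0, 0, -0.35], "twist": [0, 0, 0], "hand": 255}, {"travel": [0, 0, -0.4], "twist": [0, 0, 0], "hand": 255}, {"travel": [0, 0, -0.4], "twist": [0, 0, 0], "hand": 255}, {"travel": [0, 0, -0.4], "twist": [0, 0, 0], "hand": 255}]}}

```text
time: 22.13
eef_pos: [0.5726, -0.0154, 0.2922]
ee_rot: [[0.166, 0.986, -0.004], [0.986, -0.166, 0.0], [-0.0, -0.004, -1.0]]
force: [-0.1, -0.5, 0.4]
width: 0.0154
```

{"fn": "move_arm", "kwargs": {"motion": [{"travel": [0.2, -0.015, 0], "twist": [0, 0, 0], "hand": 255}, {"travel": [0.5, -0.036, 0], "twist": [0, 0, 0], "hand": 255}, {"travel": [0.8, -0.06, 0], "twist": [0, 0, 0], "hand": 255}]}}

```text
time: 22.38
eef_pos: [0.5798, 0.0645, 0.2914]
ee_rot: [[0.168, 0.986, -0.005], [0.986, -0.168, -0.0], [-0.001, -0.005, -1.0]]
force: [0.5, 1.0, -0.7]
width: 0.0156
```

{"fn": "move_arm", "kwargs": {"motion": [{"travel": [0.3, -0.02, 0], "twist": [0, 0, 0], "hand": 255}, {"travel": [0.6, -0.04, 0], "twist": [0, 0, 0], "hand": 255}, {"travel": [0.9, -0.065, 0], "twist": [0, 0, 0], "hand": 255}]}}

```text
time: 22.63
eef_pos: [0.5882, 0.1554, 0.2913]
ee_rot: [[0.166, 0.986, -0.005], [0.986, -0.166, -0.001], [-0.002, -0.005, -1.0]]
force: [0.9, 0.2, -0.9]
width: 0.0154
```

{"fn": "move_arm", "kwargs": {"motion": [{"travel": [0.3, -0.02, 0], "twist": [0, 0, 0], "hand": 255}, {"travel": [0.5, -0.035, 0], "twist": [0, 0, 0], "hand": 255}, {"travel": [0.65, -0.045, 0], "twist": [0, 0, 0], "hand": 255}, {"travel": [0.65, -0.045, 0], "twist": [0, 0, 0], "hand": 255}, {"travel": [0.65, -0.045, 0], "twist": [0, 0, 0], "hand": 255}, {"travel": [0.65, -0.045, 0], "twist": [0, 0, 0], "hand": 255}]}}

```text
time: 23.13
eef_pos: [0.5954, 0.2178, 0.2934]
ee_rot: [[0.167, 0.986, -0.001], [0.986, -0.167, -0.001], [-0.002, -0.001, -1.0]]
force: [-0.6, -0.0, -0.2]
width: 0.0155
```

Run:
```python
from h import *
np.set_printoptions(precision=4,suppress=True)
kt=K('wrist');o=ctrl.get_obs();print(o['time'],o['eef_pos'],o['ee_rot'],o['force'],o['width'])
im=save('wrist','w9.png')[:,:,::-1].copy();s=save('side','s9.png')[:,:,::-1].copy()
for n,P,k in(('wrist',im,kt),('side',s,None)):
  for r in(.0095,):
    pts=np.array([proj(n,[.5955+r*np.cos(t),.2175+r*np.sin(t),.12],k) for t in np.linspace(0,6.28,40)]);cv2.polylines(P,[(pts*16).astype(int)],True,(0,0,255),1,cv2.LINE_AA,4)
u=np.zeros((600,800,3),np.uint8);u[:,:400]=cv2.resize(im[120:420,210:410],(400,600),interpolation=2);u[:,400:]=cv2.resize(s[200:350,200:300],(400,600),interpolation=2)
cv2.imwrite('pics/c9.png',u)
```

```text
23.1333 [0.5954 0.2178 0.2934] [[ 0.1673  0.9859 -0.0012]
 [ 0.9859 -0.1673 -0.0013]
 [-0.0015 -0.001  -1.    ]] [-0.5533 -0.0203 -0.2116] 0.015488496711922468
```

View pics/c9.png

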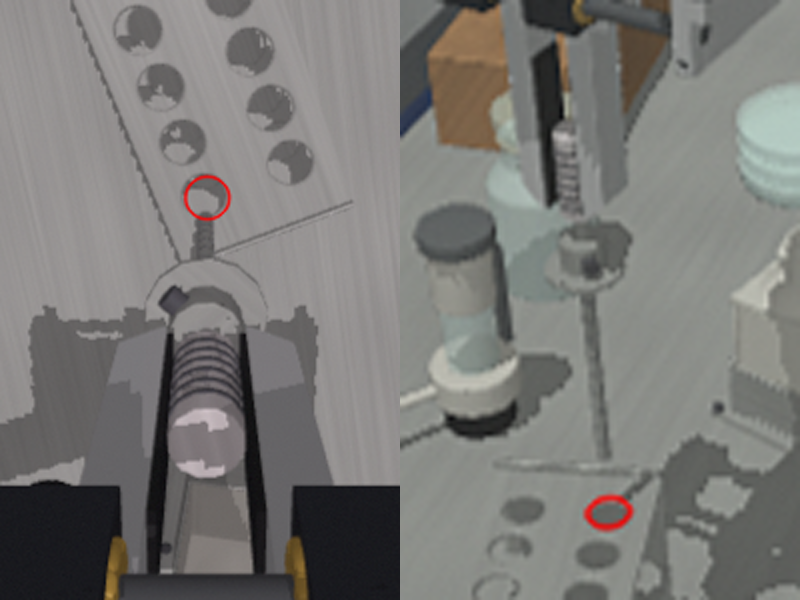

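The mouth of the rack hole is right below the rod tip, and the overlay matches to about 2 mm. I'll lower to just above seating at TCP z 0.155.

{"fn": "move_arm", "kwargs": {"motion": [{"travel": [0, 0, 0.15], "twist": [0, 0, 0], "hand": 255}, {"travel": [0, 0, 0.3], "twist": [0, 0, 0], "hand": 255}, {"travel": [0, 0, 0.45], "twist": [0, 0, 0], "hand": 255}, {"travel": [0, 0, 0.45], "twist": [0, 0, 0], "hand": 255}]}}

```text
time: 23.57
eef_pos: [0.5943, 0.2173, 0.2455]
ee_rot: [[0.168, 0.986, -0.006], [0.986, -0.168, -0.002], [-0.003, -0.006, -1.0]]
force: [0.1, 0.1, -1.6]
width: 0.0156
```

{"fn": "move_arm", "kwargs": {"motion": [{"travel": [0, 0, 0.2], "twist": [0, 0, 0], "hand": 255}, {"travel": [0, 0, 0.4], "twist": [0, 0, 0], "hand": 255}, {"travel": [0, 0, 0.6], "twist": [0, 0, 0], "hand": 255}, {"travel": [0, 0, 0.76], "twist": [0, 0, 0], "hand": 255}, {"travel": [0, 0, 0.82], "twist": [0, 0, 0], "hand": 255}, {"travel": [0, 0, 0.86], "twist": [0, 0, 0], "hand": 255}, {"travel": [0, 0, 0.87], "twist": [0, 0, 0], "hand": 255}, {"travel": [0, 0, 0.87], "twist": [0, 0, 0], "hand": 255}, {"travel": [0, 0, 0.87], "twist": [0, 0, 0], "hand": 255}]}}

```text
time: 24.32
eef_pos: [0.5963, 0.2191, 0.1639]
ee_rot: [[0.166, 0.986, 0.003], [0.986, -0.166, 0.001], [0.001, 0.003, -1.0]]
force: [0.4, 0.4, -0.4]
width: 0.0153
```

{"fn": "move_arm", "kwargs": {"motion": [{"travel": [0, 0, 0.02], "twist": [0, 0, 0], "hand": 255}, {"travel": [0, 0, 0.04], "twist": [0, 0, 0], "hand": 255}, {"travel": [0, 0, 0.04], "twist": [0, 0, 0], "hand": 255}, {"travel": [0, 0, 0.04], "twist": [0, 0, 0], "hand": 255}, {"travel": [0, 0, 0.04], "twist": [0, 0, 0], "hand": 255}]}}

```text
time: 24.73
eef_pos: [0.5955, 0.2191, 0.1581]
ee_rot: [[0.166, 0.986, 0.0], [0.986, -0.166, -0.0], [-0.0, 0.0, -1.0]]
force: [0.2, 0.4, -1.2]
width: 0.0153
```

{"fn": "move_arm", "kwargs": {"motion": [{"travel": [0, 0, 0.01], "twist": [0, 0, 0], "hand": 255}, {"travel": [0, 0, 0.015], "twist": [0, 0, 0], "hand": 255}, {"travel": [0, 0, 0.015], "twist": [0, 0, 0], "hand": 255}, {"travel": [0, 0, 0.015], "twist": [0, 0, 0], "hand": 255}]}}

```text
time: 25.07
eef_pos: [0.5955, 0.219, 0.1565]
ee_rot: [[0.166, 0.986, -0.0], [0.986, -0.166, -0.0], [-0.0, -0.0, -1.0]]
force: [-0.2, -0.1, -0.7]
width: 0.0157
```

{"fn": "move_arm", "kwargs": {"motion": [{"travel": [0, 0, 0.005], "twist": [0, 0, 0], "hand": 255}, {"travel": [0, 0, 0.005], "twist": [0, 0, 0], "hand": 255}, {"travel": [0, 0, 0.005], "twist": [0, 0, 0], "hand": 120}, {"travel": [0, 0, 0.005], "twist": [0, 0, 0], "hand": 120}, {"travel": [0, 0, 0.005], "twist": [0, 0, 0], "hand": 120}, {"travel": [0, 0, 0.005], "twist": [0, 0, 0], "hand": 120}, {"travel": [0, 0, 0.005], "twist": [0, 0, 0], "hand": 120}, {"travel": [0, 0, 0.005], "twist": [0, 0, 0], "hand": 120}, {"travel": [0, 0, 0.005], "twist": [0, 0, 0], "hand": 120}, {"travel": [0, 0, 0.005], "twist": [0, 0, 0], "hand": 120}]}}

```text
time: 25.9
eef_pos: [0.5955, 0.219, 0.1561]
ee_rot: [[0.166, 0.986, 0.0], [0.986, -0.166, -0.0], [-0.0, 0.0, -1.0]]
force: [0.3, -0.2, -0.1]
width: 0.0495
```

{"fn": "move_arm", "kwargs": {"motion": [{"travel": [0, 0, -0.1], "twist": [0, 0, 0], "hand": 120}, {"travel": [0, 0, -0.3], "twist": [0, 0, 0], "hand": 120}, {"travel": [0, 0, -0.6], "twist": [0, 0, 0], "hand": 120}, {"travel": [0, 0, -1.0], "twist": [0, 0, 0], "hand": 120}, {"travel": [0, 0, -1.0], "twist": [0, 0, 0], "hand": 120}]}}

```text
time: 26.32
eef_pos: [0.5982, 0.2198, 0.2669]
ee_rot: [[0.166, 0.986, 0.016], [0.986, -0.166, 0.004], [0.007, 0.015, -1.0]]
force: [-0.9, -1.1, 2.4]
width: 0.0498
```

{"fn": "move_arm", "kwargs": {"motion": [{"travel": [-0.4, 0, -0.2], "twist": [0, 0, 0], "hand": 120}, {"travel": [-0.8, 0, -0.4], "twist": [0, 0, 0], "hand": 120}, {"travel": [-1.0, 0, -0.5], "twist": [0, 0, 0], "hand": 120}, {"travel": [-1.0, 0, -0.5], "twist": [0, 0, 0], "hand": 120}, {"travel": [-1.0, 0, -0.5], "twist": [0, 0, 0], "hand": 120}, {"travel": [-1.0, 0, -0.5], "twist": [0, 0, 0], "hand": 120}]}}

```text
time: 26.82
eef_pos: [0.5789, 0.121, 0.306]
ee_rot: [[0.166, 0.986, 0.0], [0.986, -0.166, 0.001], [0.001, -0.0, -1.0]]
force: [-0.4, 0.8, -0.1]
width: 0.0497
```

Run:
```python
from h import *
np.set_printoptions(precision=4,suppress=True)
kt=K('wrist');o=ctrl.get_obs();print(o['time'],o['eef_pos'],o['force'],o['width'])
im=save('wrist','w10.png')[:,:,::-1];s=save('side','s10.png')[:,:,::-1];t=save('top','t10.png')[:,:,::-1]
u=np.zeros((600,800,3),np.uint8);u[:300,:400]=cv2.resize(im,(400,300));u[300:,:400]=cv2.resize(t,(400,300));u[:,400:]=cv2.resize(s[220:370,205:305],(400,600),interpolation=2)
cv2.imwrite('pics/c10.png',u)
```

```text
26.8167 [0.5789 0.121  0.306 ] [-0.4032  0.7762 -0.128 ] 0.04969568957061116
```

The picture limit is reached, so I'll check numerically with the networks.

Run:
```python
from h import *
np.set_printoptions(precision=4,suppress=True)
kt=K('wrist')
for c in('wrist','side'):
  for n in('gauge','rod_grip'): print(c,n,[(np.round(d['extent']).tolist(),round(d['p'],2)) for d in ctrl.boxes_of(c,n)[:2]])
k={'wrist':kt,'side':None}
for c in k:
  P=np.array([proj(c,[.5955+r*np.cos(a),.2185+r*np.sin(a),z],k[c]) for r,z in((.008,.191),(.008,.151),(.01,.137),(.017,.12)) for a in np.linspace(0,6.28,30)])
  print(c,'pred',P.min(0),P.max(0)-P.min(0))
for n,z in(('cap',.031),('spare_bottle',.05),('flask',.05),('lamp',.05),('dispenser',.05),('jar',.05),('dishes',.05),('beaker',.05)):
  print(n,[(np.round(d['extent']).tolist(),round(d['p'],2),ray('top',d['extent'][0]+d['extent'][2]/2,d['extent'][1]+d['extent'][3]/2,z)[:2]) for d in ctrl.boxes_of('top',n)[:2]])
a=cv2.imread('pics/side0.png').astype(int);b=cv2.imread('pics/s10.png').astype(int)
m=(np.abs(a-b).max(2)>40).astype(np.uint8);n,_,st,_=cv2.connectedComponentsWithStats(m);print([s[:5].tolist() for s in st[1:] if s[4]>25])
```

```text
wrist gauge [([292.0, 76.0, 44.0, 46.0], 0.56)]
wrist rod_grip [([301.0, 83.0, 27.0, 25.0], 0.64)]
side gauge [([240.0, 296.0, 21.0, 44.0], 0.73)]
side rod_grip [([245.0, 294.0, 14.0, 47.0], 0.51)]
wrist pred [293.8223  77.9789] [40.9173 43.1739]
side pred [242.2255 295.4676] [18.5987 39.1707]
cap [([417.0, 272.0, 18.0, 18.0], 0.74, array([ 0.4434, -0.3074])), ([307.0, 272.0, 20.0, 20.0], 0.68, array([ 0.4469, -0.0059]))]
spare_bottle [([267.0, 288.0, 8.0, 10.0], 0.48, array([0.4169, 0.122 ]))]
flask [([191.0, 288.0, 19.0, 22.0], 0.61, array([0.4057, 0.3151]))]
lamp [([348.0, 275.0, 28.0, 28.0], 0.69, array([ 0.4231, -0.1269])), ([146.0, 208.0, 82.0, 51.0], 0.56, array([0.5891, 0.357 ]))]
dispenser [([281.0, 159.0, 25.0, 26.0], 0.84, array([0.7579, 0.0555]))]
jar [([330.0, 144.0, 23.0, 37.0], 0.73, array([ 0.7817, -0.0816]))]
dishes [([383.0, 191.0, 35.0, 34.0], 0.66, array([ 0.647, -0.243]))]
beaker [([457.0, 209.0, 31.0, 24.0], 0.78, array([ 0.6043, -0.4396])), ([331.0, 144.0, 25.0, 38.0], 0.25, array([ 0.7819, -0.088 ]))]
[[220, 0, 420, 364, 45697], [245, 98, 47, 8, 109], [215, 104, 113, 113, 4557], [482, 129, 10, 24, 163], [371, 230, 16, 17, 233], [283, 250, 29, 27, 392], [291, 268, 30, 16, 207], [310, 270, 49, 55, 1188], [247, 276, 6, 16, 39], [313, 298, 12, 10, 36], [252, 301, 3, 16, 32], [543, 312, 7, 19, 45], [553, 334, 87, 106, 4344], [277, 345, 9, 7, 33]]
```

The gauge hangs exactly as predicted, the cap is in the tray and the bystanders have not moved. I'll hand in.

```bash
python3 -c "
from plant import ctrl
print(ctrl.sign_off())"
```

```text
the job is handed in; nothing more can be done
None
```

The job is done and handed in after about 27 s of robot time, against the 72 s limit. By my estimate the bottle's inside depth is about 104 mm (±4 mm).

- **Cap:** I pressed it down about 7.5 mm at 16 N and turned it about 61° anticlockwise. It came off freely and stands in the larger tray; the network placed it at about (0.443, -0.307).
- **Measuring:** The stop collar seated on the rim and slid at about 4–5 N. The rod bottomed at about 11 N, then held 8–9 N without moving for more than a second.
- **Depth figure:** The estimate comes from 56 mm of measured travel plus about 48 mm of starting rod length read from the images. The collar on the gauge carries the actual measurement.
- **Rehanging:** I lowered the gauge into its rack hole to about 0.5 mm above seating and released it. No downward contact force showed on the way.

**Last checks:**
- The gauge's boxes in the wrist and side views match the predicted hung pose to within about 5 px.
- The lamp, flask, dispenser, jar, dishes and beaker read where they were, to within about 15 mm. The flask is the largest difference; the rest agree to about 10 mm.
- The spare bottle was seen only in part in the final top view, so its reading was off there. The side-view comparison showed no change at its position.
- The last composite picture could not be viewed because the viewing limit was reached, so the final check was by numbers only.

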